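# Clamp the dental cast in the specimen holder

## Task

Free the clamp knob on the specimen holder, slide the loose jaw gently up to the plaster cast until the cast stands square on the base and snug, without a gap, between both steel jaws, then turn the knob back to lock the jaw there and let go. Plaster chips, so do not squeeze it hard, and leave the drill kit, the bowl and the jar where they are.

Things in the scene. Friction and masses are not known exactly. Their poses are not given: they have to be found in the camera images.
- holder: Steel specimen holder, a flat vise fixed to the table: base plate 150 (x) x 220 (y) x 12 mm high, a guide rail 10 mm high along each long edge. Origin: centre of its underside, on the table. z up. Along its own +y: at y = -0.025 to +0.043 m the inner face of the sliding jaw, at y = +0.095 m the inner face of the fixed jaw. The sliding jaw closes towards +y.
- fixed_face (a point): Centre of the fixed jaw's inner face (upright steel plate 100 wide, 10 thick, top 78 mm above the table); point 45 mm above the table, axes as the holder's; the face looks to the holder's -y.
- jaw_face (a point): Centre of the sliding jaw's inner face (same plate, top 78 mm above the table), point 45 mm above the table, axes as the holder's. Behind the plate (-y) is an aluminium slide block 66 wide, 48 long, its top 73 mm above the table, on two feet (128 mm over both, tops 27 mm above the table); the block's back end lies 58 mm, the feet's 62 mm behind the face. The clamp knob's axis stands on the block 35 mm behind the face.
- sliding_jaw (a joint): Travel of the sliding jaw along the holder's +y (m), 0 to 0.068. The gap between the two jaws is 0.120 minus this value, so with the 60 mm cast snug it reads 0.060. Unlocked it moves with about 2 N and stays where it is left; locked it holds against about 20 N. Two flat bars in a low trough on the base plate (up to 24 mm above the table) are spread by the knob to lock it.
- knob_grip (a point): Centre of the grip bar of the clamp knob, 117 mm above the table. Black plastic wing knob on an upright axis on top of the slide block: the bar is 66 mm long (this point's y axis), 16 mm thick (its x axis), 28 mm high (103 to 131 mm above the table), above a stem of 14 mm diameter and a collar of 34 mm diameter whose top is 90 mm above the table. The point turns with the knob and rides with the jaw; everything else of the holder and cast stays below 91 mm.
- clamp_knob (a joint): Angle of the clamp knob (rad), 0 to 1.5 between stops, growing clockwise seen from above. 0: fully loose, bar along the slide (holder's y). Its brake starts to bite at 0.8; from 1.2 on it is locked, bar nearly across the slide. Below 0.6 the jaw is surely free. Turning takes up to about 0.4 N m; it stays where it is left.
- cast: Plaster dental cast, 0.25 kg: block 70 (x) x 60 (y) x 24 mm with a horseshoe of teeth on top, 39 mm high in all. Origin: centre of its underside. It stands loose, a little askew, on the base plate between the jaws; it is clamped across its 60 mm width (y). The polished jaws let it turn square when it is pushed against the fixed jaw.
- drill_kit: Bystander: black drill kit case 100 x 150 x 30 mm with an open smoked lid, 80 mm high. Origin: centre of its underside.
- bowl: Bystander: steel bowl, rim diameter 90, height 45 mm. Origin: centre of its underside.
- jar: Bystander: amber glass jar with a white cap, diameter 56, height 75 mm. Origin: centre of its underside.
Mind the look-alikes: they are no part of the job. What is shaped like the cast but yellow is not meant.

How it is judged:
On the way, in this order (a step that is already met when the one before it is completed fails the run):
1. the clamp knob is turned loose (below 0.6 rad) (value of joint clamp_knob below 0.6 rad), for 0.1 s.
2. with the knob loose, the jaw is closed on the cast: gap under 2.5 mm, cast flat and square between the jaws (value of joint clamp_knob below 0.75 rad and value of joint sliding_jaw above 0.0575 m and y of cast in the frame of holder between 0.0615 and 0.068 m and x of cast in the frame of holder between -0.025 and 0.025 m and z of cast in the frame of holder below 0.016 m and angle between cast's own z axis and vertical below 0.05 rad and angle between the y axis of cast and the y axis of holder, either way round below 0.06 rad), for 0.1 s.
At the end, for the whole second after the job is handed in: Knob locked (past 1.2 rad), jaw travel over 57.5 mm (under 2.5 mm of gap), cast flat on the base plate, square within 0.06 rad, its centre 61.5 to 68 mm along the holder's y (against the fixed jaw) and within 25 mm of the holder's middle line, all at rest (value of joint clamp_knob above 1.2 rad and value of joint sliding_jaw above 0.0575 m and y of cast in the frame of holder between 0.0615 and 0.068 m and x of cast in the frame of holder between -0.025 and 0.025 m and z of cast in the frame of holder below 0.016 m and angle between cast's own z axis and vertical below 0.05 rad and angle between the y axis of cast and the y axis of holder, either way round below 0.06 rad and linear speed of cast below 0.01 m/s and velocity of joint sliding_jaw between -0.005 and 0.005 m/s); the robot touches nothing.
It fails at once if the cast is squeezed with more than 40 N (contact force between any of sliding_jaw, the fingers and cast above 40 N).
It fails at once if the drill kit, the bowl or the jar is moved by more than 20 mm (distance of any of drill_kit, bowl, jar from where it was at the start of the episode above 0.02 m).
It also fails if it takes over 42 s, if anything falls off the work surface, if the arm or the gripper's body presses on something with over 40 N, if the wrist force passes 120 N, or if a joint passes its speed limit or range.

## Robot

A 6-joint arm with a two-finger parallel gripper is mounted at the origin on the work surface. World frame = base frame: x ahead of the robot, y to its left, z up, the work surface at z = 0. Lengths are in m, angles in rad, forces in N, time in s.
With the tool pointing down it reaches from about 0.425 to 0.95 m from the base axis. Payload 3.5 kg.
Tool frame: the origin (TCP) lies on the mounting face of the last link; the fingertips stand 173 mm ahead of it and the grasp point (between the pads) lies 155 mm ahead of it (env.hold_point_z is the z of the grasp point in the tool frame, in m); z points along the fingers, y is the line along which they close (so a half turn about z gives the same grasp; the last joint's range is limited). The gripper opens to 85 mm and grips with 20 to 120 N. Pads are 22 mm wide; open, the fingers measure 114 mm over their backs; the gripper's body (76 mm by 85 mm) begins 54 mm behind the grasp point. The pads swing forward as they close: fully open they stand 13 mm farther back than shut.
Start: joints at [1.05, 0.286, 1.577, -0, 1.279, -0.15], TCP at [0.245, 0.629, 0.405] pointing down, gripper open.
Joint ranges: [-2.77, 2.77], [-0.9, 2.22], [0.21, 2.48], [-1.53, 4.67], [0.24, 2.81], [-2.84, 2.84]. Speed limits (rad/s): [2.79, 2.79, 3.14, 3.14, 3.14, 3.14].

## Interface

Orientations are given as a unit quaternion [x, y, z, w].
In Python, from workcell import env, capture, calibration gives the robot as it stands. The module is installed in compiled form; this text tells all that it offers.
- The arm moves only by the tool carry_out, never from a script. Its argument "increments" is a list of rows, each a list of 3 entries, a list of its own where there are three numbers: the turn, a rotation vector about the tool's x, y, z in rad, then the shift along the tool's x, y, z in mm, then the closure in counts, from 0 (fully open) to 255 (shut). A call has 1 to 20 rows; each row is the pose to reach, as a shift and turn from the pose commanded when the call began, along the tool's axes at that moment; what a row does not reach only later rows make up. A row lasts 1/10 s, in which the tool goes at most 50 mm and 8.59 degrees, less where a joint would pass 70% of its speed; a pose out of reach is approached as far as the arm can. A call with a gripper value outside its range is refused whole. The fingers move at their own pace and stop on an object; the grip force is fixed at half the most. Time passes only in rows, so rows that repeat a pose let the fingers close. It gives the time, the measured TCP pose, the force, the opening and the grip force at its end, in the units of the state.
- env.get_state(): the state, without advancing time (a new reading comes with each control period).
- capture(name): name is "scene" or "top" or "wrist"; returns the picture (400x640x3 uint8, red, green, blue); there is no depth.
- calibration(name): a dict with "camera_matrix" (3x3 intrinsics, pixels), "extrinsics" (4x4, takes a point from world to camera coordinates); the wrist camera has in their place "tool_from_camera" (4x4, takes a point from camera to tool coordinates, whose origin is the TCP and whose axes are the flange's). Camera axes: x right, y up, looking along -z (the intrinsics and any distortion apply to the point x, -y, -z); pixel columns grow to the right and rows downward; lengths in m; the calibration is good to about 2 mm. A picture is of the moment at which its call begins: read the wrist's pose just before it. calibration takes no time and is no camera call.
- env.hand_in(): hands the job in; it is judged then, once.
The state is a dict: "clock": time; "q": joint angles; "joint_velocities": joint speeds; "effort": joint torques, N m; "eef_pos": TCP position; "ee_rot": TCP orientation; "force": force on the tool from outside, world axes, zero at the start; "ft_torque": the same for the moment, N m; "width": finger opening in m; "finger_force": force on a finger pad.
Only numpy, scipy, OpenCV 4.12 (cv2) and the standard library are available. Lean on these libraries where they do the work, as an engineer would, in place of code of your own. Each camera call takes 0.05 s, during which the arm holds its last target. There are 200 camera calls.

## Working session

There is one attempt and no reset: what is moved stays moved. The work goes in short steps, Python scripts to look and compute and a tool call to move; the robot and the scene stay as the last step left them, time stands still between calls to the robot, and variables do not carry over. Pictures are saved under pics/ and viewed, at most 10 in all, crops included, and the job is handed in when it is done.

Besides the shell and the picture viewer there is one more tool, called after "Call:" by a JSON object that holds its "fn" and its "kwargs", one argument or row to a line. carry_out: Moves the arm, as the interface text tells. Its arguments: {"type":"object","properties":{"increments":{"type":"array"}},"required":["increments"]}

```bash
mkdir -p pics; python3 - <<'E'
from workcell import env,capture,calibration
import cv2,numpy as np
np.set_printoptions(precision=4,suppress=True)
for n in ("scene","top"):
    cv2.imwrite(f"pics/{n}0.png",capture(n)[:,:,::-1]); print(n,calibration(n))
print(calibration("wrist")); print(env.get_state())
E
```

```text
scene {'camera_matrix': array([[448.8016,   0.    , 319.8744],
       [  0.    , 448.8016, 201.9363],
       [  0.    ,   0.    ,   1.    ]]), 'extrinsics': array([[ 0.5812,  0.8136, -0.0164, -0.4009],
       [-0.6165,  0.4533,  0.6438,  0.3033],
       [ 0.5312, -0.364 ,  0.765 , -1.5148],
       [ 0.    ,  0.    ,  0.    ,  1.    ]])}
top {'camera_matrix': array([[390.0487,   0.    , 323.4104],
       [  0.    , 390.0487, 202.1997],
       [  0.    ,   0.    ,   1.    ]]), 'extrinsics': array([[ 0.0057, -0.9994,  0.0333,  0.0422],
       [ 0.9828,  0.0117,  0.184 , -0.6449],
       [-0.1843,  0.0317,  0.9824, -1.0626],
       [ 0.    ,  0.    ,  0.    ,  1.    ]])}
{'camera_matrix': array([[283.317 ,   0.    , 318.5716],
       [  0.    , 283.317 , 194.7755],
       [  0.    ,   0.    ,   1.    ]]), 'tool_from_camera': array([[-0.0004,  0.9495,  0.3139,  0.0804],
       [ 1.    ,  0.0004,  0.0003, -0.0012],
       [ 0.0001,  0.3139, -0.9495,  0.03  ],
       [ 0.    ,  0.    ,  0.    ,  1.    ]])}
{'clock': 0.1, 'q': array([ 1.05  ,  0.2871,  1.578 , -0.    ,  1.2786, -0.15  ]), 'joint_velocities': array([-0.0007, -0.0007, -0.003 ,  0.0009,  0.0017,  0.0008]), 'effort': array([  0.0006, -40.7294, -29.3701,  -0.0002,   0.0034,  -0.    ]), 'eef_pos': array([0.2445, 0.6289, 0.4035]), 'ee_rot': array([ 0.1843,  0.9829, -0.001 , -0.0003]), 'force': array([ 0.2277, -0.3354, -0.0664]), 'ft_torque': array([ 0.0154, -0.0136,  0.051 ]), 'finger_force': 0.0, 'width': 0.08508868331462632}
```

View pics/top0.png

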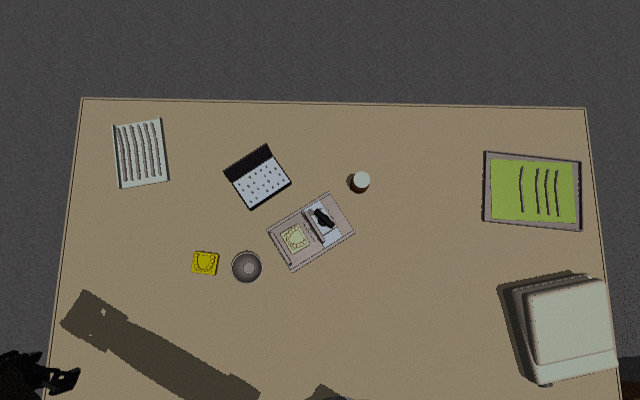

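View pics/scene0.png

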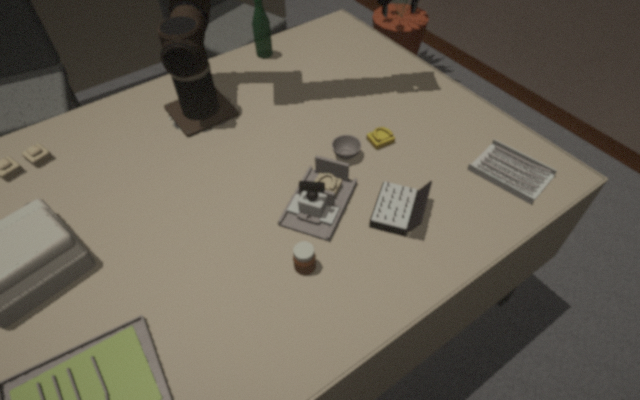

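The top view shows the holder at about (311,232), with the fixed jaw at the lower left (280,247) and the black knob at (322,217). The bowl is at (247,266), the drill kit at (257,178) and the jar at (360,182). The yellow look-alike is at (205,263). The scene view agrees. I'll enlarge the top view next.

```bash
cat > h.py <<'E'
from workcell import env,capture,calibration
import cv2,numpy as np
from scipy.spatial.transform import Rotation as R
np.set_printoptions(precision=4,suppress=True)
def cam(n,s=None):
    c=calibration(n);K=c["camera_matrix"]
    if n=="wrist":
        T=np.eye(4);T[:3,:3]=R.from_quat(s["ee_rot"]).as_matrix();T[:3,3]=s["eef_pos"];M=T@c["tool_from_camera"]
    else: M=np.linalg.inv(c["extrinsics"])
    return K,M
def ray(n,px,z,s=None):
    K,M=cam(n,s);u,v=px
    d=M[:3,:3]@np.array([(u-K[0,2])/K[0,0],-(v-K[1,2])/K[1,1],-1]);o=M[:3,3]
    return (o+d*(z-o[2])/d[2])
def proj(n,p,s=None):
    K,M=cam(n,s);c=np.linalg.inv(M)@np.r_[p,1];return np.array([K[0,0]*c[0]/-c[2]+K[0,2],K[1,1]*-c[1]/-c[2]+K[1,2]])
E
python3 - <<'E'
from h import *
im=cv2.imread("pics/top0.png")
c=im[150:300,180:390];cv2.imwrite("pics/c0.png",cv2.resize(c,None,fx=3.8,fy=3.8,interpolation=cv2.INTER_CUBIC))
for p in [(330,193),(354,232),(292,271),(268,233)]:print(ray("top",p,.012))
print(ray("top",(322,217),.117))
E
```

```text
[0.6818 0.0266 0.012 ]
[ 0.5645 -0.0449  0.012 ]
[0.4496 0.1361 0.012 ]
[0.5592 0.2088 0.012 ]
[0.5928 0.0533 0.117 ]
```

View pics/c0.png

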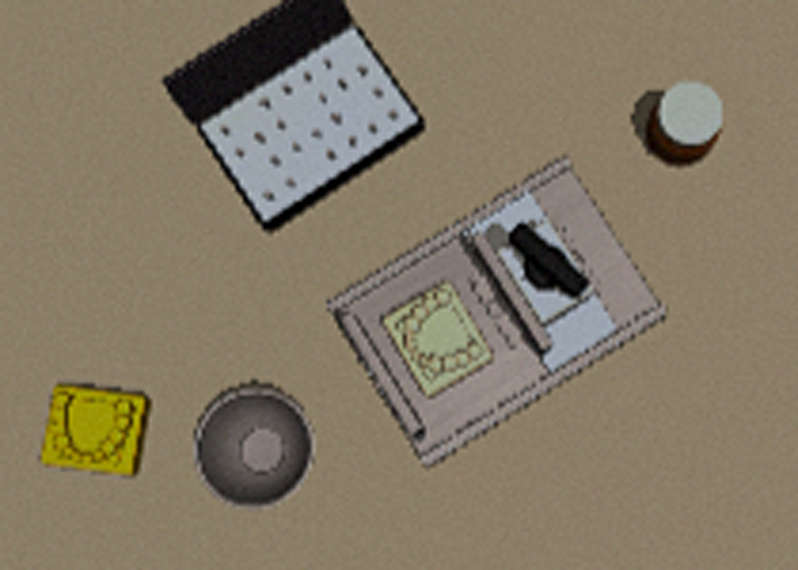

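The crop shows the bar of the knob from (515,232) to (580,288), about 1.3 rad, so it is locked. The cast is at (438,338), a little askew. I'll compute the move to above the knob.

```bash
cat >> h.py <<'E'
def goal(p,yaw):  # tool y at world angle yaw, pointing down; prints turn + shift in tool axes
    s=env.get_state();A=R.from_quat(s["ee_rot"])
    y=np.array([np.cos(yaw),np.sin(yaw),0]);z=np.array([0,0,-1.]);B=R.from_matrix(np.c_[np.cross(y,z),y,z])
    print("turn",(A.inv()*B).as_rotvec(),"shift mm",A.inv().apply(np.array(p)-s["eef_pos"])*1000)
E
python3 - <<'E'
from h import *
a=ray("top",(315.5,211),.131)[:2];b=ray("top",(332.6,225.8),.131)[:2];print(a,b,(a+b)/2,np.linalg.norm(a-b),np.degrees(np.arctan2(*(a-b)[::-1])))
goal([.593,.053,.40],np.radians(-41))
E
```

```text
[0.6068 0.0712] [0.5674 0.0253] [0.5871 0.0483] 0.06044724679331448 49.3471338844249
turn [-0.0017  0.0018  1.9156] shift mm [-533.5593 -410.5034    4.1783]
```

Call:
{"fn": "carry_out", "kwargs": {
  "increments": [
    [[0, 0, 1.916], [-534, -411, 4], 0],
    [[0, 0, 1.916], [-534, -411, 4], 0],
    [[0, 0, 1.916], [-534, -411, 4], 0],
    [[0, 0, 1.916], [-534, -411, 4], 0],
    [[0, 0, 1.916], [-534, -411, 4], 0],
    [[0, 0, 1.916], [-534, -411, 4], 0],
    [[0, 0, 1.916], [-534, -411, 4], 0],
    [[0, 0, 1.916], [-534, -411, 4], 0],
    [[0, 0, 1.916], [-534, -411, 4], 0],
    [[0, 0, 1.916], [-534, -411, 4], 0],
    [[0, 0, 1.916], [-534, -411, 4], 0],
    [[0, 0, 1.916], [-534, -411, 4], 0],
    [[0, 0, 1.916], [-534, -411, 4], 0],
    [[0, 0, 1.916], [-534, -411, 4], 0],
    [[0, 0, 1.916], [-534, -411, 4], 0],
    [[0, 0, 1.916], [-534, -411, 4], 0],
    [[0, 0, 1.916], [-534, -411, 4], 0]
  ]
}}

```text
clock: 1.8
eef_pos: [0.5927, 0.0536, 0.4003]
ee_rot: [0.91, 0.415, -0.0, -0.0]
force: [-0.1, 1.1, -0.5]
width: 0.0853
finger_force: 0.0
```

```bash
python3 - <<'E'
from h import *
s=env.get_state();im=capture("wrist")[:,:,::-1];cv2.imwrite("pics/w1.png",im)
print(s["eef_pos"],s["q"],s["clock"])
for z in(.117,.131):print(proj("wrist",[.59,.05,z],s))
E
```

```text
[0.5927 0.0536 0.4003] [-0.0802  0.1162  1.7829  0.0004  1.2436  0.6344] 1.8
[318.5917 194.9849]
[318.5825 199.9054]
```

View pics/w1.png

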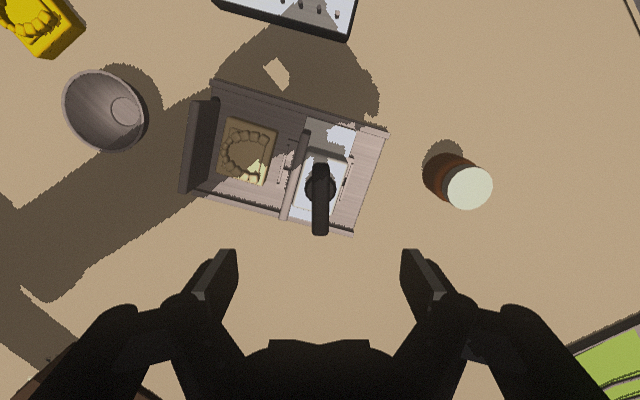

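The wrist view shows the bar upright in the picture from (320,163) to (320,236), already lined up with the fingers. The cast is at (247,150), the fixed jaw at the left (200,145) and the sliding jaw at (297,175).

```bash
python3 - <<'E'
from h import *
s=env.get_state()
a,b=[ray("wrist",p,.131,s) for p in((320,163),(320,236))];m=(a+b)/2
print(a,b,m,np.linalg.norm(a-b),np.degrees(np.arctan2(*(a-b)[:2][::-1])))
for p in((217,78),(388,131),(353,236)):print(ray("wrist",p,.022,s))
im=cv2.imread("pics/w1.png");g=im.max(2)
w=((g<40).astype(np.uint8)*255)[155:245,295:345]
n,l,st,c=cv2.connectedComponentsWithStats(w);k=1+st[1:,4].argmax()
print(st[k]+[295,155,0,0,0],cv2.minAreaRect(np.argwhere(l==k)[:,::-1].astype(np.float32)+[295,155] if 0 else (np.argwhere(l==k)[:,::-1]+[295,155]).astype(np.float32)))
E
```

```text
[0.6129 0.0747 0.131 ] [0.5676 0.0223 0.131 ] [0.5903 0.0485 0.131 ] 0.0693288710195184 49.13977408916893
[0.574  0.2084 0.022 ]
[0.6859 0.0329 0.022 ]
[ 0.5662 -0.0487  0.022 ]
[305 163  31  59 379] ((319.64593505859375, 190.51739501953125), (30.124156951904297, 55.573875427246094), 13.134021759033203)
```

Call:
{"fn": "carry_out", "kwargs": {
  "increments": [
    [[0, 0, 0], [-6, 1, 40], 0],
    [[0, 0, 0], [-6, 1, 80], 0],
    [[0, 0, 0], [-6, 1, 110], 0],
    [[0, 0, 0], [-6, 1, 128], 0],
    [[0, 0, 0], [-6, 1, 128], 0],
    [[0, 0, 0], [-6, 1, 128], 120],
    [[0, 0, 0], [-6, 1, 128], 200],
    [[0, 0, 0], [-6, 1, 128], 255],
    [[0, 0, 0], [-6, 1, 128], 255],
    [[0, 0, 0], [-6, 1, 128], 255],
    [[0, 0, 0], [-6, 1, 128], 255],
    [[0, 0, 0], [-6, 1, 128], 255]
  ]
}}

```text
clock: 3.05
eef_pos: [0.5901, 0.0478, 0.2738]
ee_rot: [0.91, 0.415, -0.0, -0.001]
force: [-3.6, 3.0, 5.9]
width: 0.0151
finger_force: 60.0
```

The bar is gripped at about 16 mm. Next I'll turn counter-clockwise, which is negative about the tool's z.

Call:
{"fn": "carry_out", "kwargs": {
  "increments": [
    [[0, 0, -0.1], [0, 0, 0], 255],
    [[0, 0, -0.2], [0, 0, 0], 255],
    [[0, 0, -0.3], [0, 0, 0], 255],
    [[0, 0, -0.4], [0, 0, 0], 255],
    [[0, 0, -0.5], [0, 0, 0], 255],
    [[0, 0, -0.5], [0, 0, 0], 255]
  ]
}}

```text
clock: 3.65
eef_pos: [0.5902, 0.0473, 0.2739]
ee_rot: [0.779, 0.628, -0.0, 0.0]
force: [-2.1, 0.7, 5.3]
width: 0.015
finger_force: 60.0
```

```bash
python3 -c "
from h import *
s=env.get_state();print(s['force'],s['ft_torque'],s['q'])"
```

```text
[-2.1183  0.7347  5.3371] [0.0382 0.4547 0.0945] [-0.0912  0.2471  1.8806 -0.0005  1.0142  0.1229]
```

Call:
{"fn": "carry_out", "kwargs": {
  "increments": [
    [[0, 0, -0.1], [0, 0, 0], 255],
    [[0, 0, -0.2], [0, 0, 0], 255],
    [[0, 0, -0.3], [0, 0, 0], 255],
    [[0, 0, -0.4], [0, 0, 0], 255],
    [[0, 0, -0.5], [0, 0, 0], 255],
    [[0, 0, -0.55], [0, 0, 0], 255],
    [[0, 0, -0.55], [0, 0, 0], 255],
    [[0, 0, -0.55], [0, 0, 0], 255]
  ]
}}

```text
clock: 4.45
eef_pos: [0.59, 0.0471, 0.2739]
ee_rot: [0.58, 0.815, -0.001, -0.0]
force: [-4.9, -0.2, 6.2]
width: 0.0152
finger_force: 60.1
```

```bash
python3 - <<'E'
from h import *
s=env.get_state();print(s['force'],s['ft_torque'],s['q'],s['eef_pos'],s['width'])
A=R.from_quat(s["ee_rot"]);cv2.imwrite("pics/w2.png",capture("wrist")[:,:,::-1])
x=A.apply([1,0,0]);print(np.degrees(np.arctan2(x[1],x[0])))
h=np.radians(123.3);print("slide dir in tool",A.inv().apply([np.cos(h),np.sin(h),0]))
E
```

```text
[-4.9102 -0.2338  6.1632] [0.0272 0.6378 0.132 ] [-0.0915  0.2469  1.8808 -0.001   1.0151 -0.4255] [0.59   0.0471 0.2739] 0.015153839992027546
109.16765666174612
slide dir in tool [ 0.9697 -0.2442  0.0001]
```

View pics/w2.png

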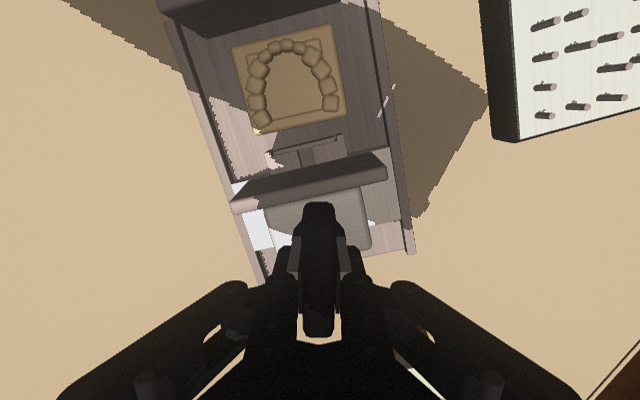

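The wrist view shows the bar nearly along the slide. The cast (290,80) is free in front of the sliding jaw, whose top edge runs from (231,203) to (387,167). The rails run from (165,25) to (265,285) and from (378,0) to (415,253).

```bash
python3 - <<'E'
from h import *
s=env.get_state()
f=lambda p,z:ray("wrist",p,z,s)[:2]
ang=lambda a,b:np.degrees(np.arctan2(*(a-b)[::-1]))
L=f((165,25),.022),f((265,283),.012);Rr=f((378,0),.022),f((413,252),.022);J=f((231,203),.078),f((387,167),.078);C=f((254,135),.036),f((346,117),.036);D=f((231,47),.036),f((333,25),.036)
print(ang(*L),ang(*Rr),"jaw",ang(*J)+0,"cast",ang(*C),ang(*D))
h=np.radians(123.3);e=np.array([np.cos(h),np.sin(h)])
for n,q in(("jaw",J),("castnear",C),("castfar",D)):print(n,q,[(p-s["eef_pos"][:2])@e for p in q])
E
```

```text
123.26003843746793 121.97101514627872 jaw -147.3542497425009 cast -150.09118600012914 -150.10336503189026
jaw (array([0.5313, 0.0471]), array([0.6139, 0.1   ])) [np.float64(0.03223800857908714), np.float64(0.031117892821829973)]
castnear (array([0.5265, 0.0846]), array([0.5848, 0.1181])) [np.float64(0.066188994520792), np.float64(0.062210400113587465)]
castfar (array([0.4974, 0.1349]), array([0.5565, 0.1689])) [np.float64(0.12427555230350927), np.float64(0.12022529171848534)]
```

Call:
{"fn": "carry_out", "kwargs": {
  "increments": [
    [[0, 0, 0], [2.9, -0.7, 0], 255],
    [[0, 0, 0], [5.8, -1.4, 0], 255],
    [[0, 0, 0], [8.7, -2.1, 0], 255],
    [[0, 0, 0], [11.6, -2.9, 0], 255],
    [[0, 0, 0], [14.6, -3.6, 0], 255],
    [[0, 0, 0], [17.5, -4.3, 0], 255],
    [[0, 0, 0], [20.4, -5, 0], 255],
    [[0, 0, 0], [23.3, -5.7, 0], 255],
    [[0, 0, 0], [23.3, -5.7, 0], 255]
  ]
}}

```text
clock: 5.4
eef_pos: [0.5772, 0.067, 0.2739]
ee_rot: [0.579, 0.815, -0.001, 0.001]
force: [-3.7, -2.8, 5.9]
width: 0.015
finger_force: 60.1
```

```bash
cat >> h.py <<'E'
def rep(u=np.radians(123)):
    s=env.get_state();e=np.array([np.cos(u),np.sin(u),0]);x=R.from_quat(s["ee_rot"]).apply([1,0,0]);w=np.array([e[1],-e[0],0])
    d=s["eef_pos"]-[.59,.0471,.2739]
    print("t",s["clock"],"travelled mm",1e3*d@e,"lat",1e3*d@w,"F along",s["force"]@e,"F lat",s["force"]@w,"Fz",s["force"][2],"yaw",np.degrees(np.arctan2(x[1],x[0])),s["ft_torque"])
E
python3 -c "
from h import *
rep()"
```

```text
t 5.4 travelled mm 23.655293694270103 lat 0.09614399245080259 F along -0.35555884864207077 F lat -4.65818169034596 Fz 5.93880299159405 yaw 109.17342529134993 [-0.3593  0.5334  0.0989]
```

Call:
{"fn": "carry_out", "kwargs": {
  "increments": [
    [[0, 0, 0], [1.5, -0.4, 0], 255],
    [[0, 0, 0], [2.9, -0.7, 0], 255],
    [[0, 0, 0], [4.4, -1.1, 0], 255],
    [[0, 0, 0], [5.8, -1.4, 0], 255],
    [[0, 0, 0], [7.3, -1.8, 0], 255],
    [[0, 0, 0], [8.7, -2.1, 0], 255],
    [[0, 0, 0], [9.7, -2.4, 0], 255],
    [[0, 0, 0], [9.7, -2.4, 0], 255]
  ]
}}

```text
clock: 6.2
eef_pos: [0.572, 0.0749, 0.2739]
ee_rot: [0.579, 0.815, -0.001, 0.001]
force: [-1.9, -4.8, 5.4]
width: 0.0153
finger_force: 59.9
```

```bash
python3 - <<'E'
from h import *
rep()
cv2.imwrite("pics/w3.png",capture("wrist")[:,:,::-1])
E
```

```text
t 6.2 travelled mm 33.126217880865404 lat 0.08160545076837016 F along -2.997995218942638 F lat -4.257736270493871 Fz 5.428242224644203 yaw 109.17564271746683 [-0.6121  0.4689  0.0761]
```

View pics/w3.png

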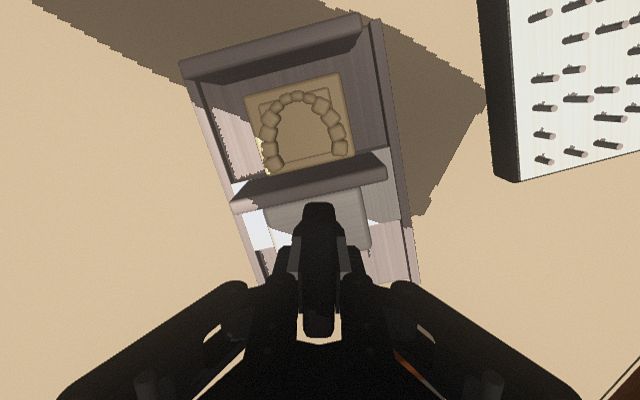

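The fixed jaw's top inner edge now runs from about (183,80) to (362,33), and the cast touches the sliding jaw. There is still a gap in front of the fixed jaw.

```bash
python3 - <<'E'
from h import *
s=env.get_state();u=np.radians(123);e=np.array([np.cos(u),np.sin(u)])
for a,p,z in(("fix",((183,80),(362,33)),.078),("jaw",((231,203),(387,167)),.078),("castfar",((245,97),(337,73)),.036)):print(a,[1e3*(ray("wrist",q,z,s)[:2]-s["eef_pos"][:2])@e for q in p])
E
```

```text
fix [np.float64(104.9818972637917), np.float64(103.9127373339087)]
jaw [np.float64(31.377302446932138), np.float64(30.748673661517408)]
castfar [np.float64(91.4911777340749), np.float64(91.1882878948586)]
```

Call:
{"fn": "carry_out", "kwargs": {
  "increments": [
    [[0, 0, 0], [1, -0.2, 0], 255],
    [[0, 0, 0], [1.9, -0.5, 0], 255],
    [[0, 0, 0], [2.9, -0.7, 0], 255],
    [[0, 0, 0], [3.9, -1, 0], 255],
    [[0, 0, 0], [4.9, -1.2, 0], 255],
    [[0, 0, 0], [5.8, -1.4, 0], 255],
    [[0, 0, 0], [6.8, -1.7, 0], 255],
    [[0, 0, 0], [7.8, -1.9, 0], 255],
    [[0, 0, 0], [8.7, -2.1, 0], 255],
    [[0, 0, 0], [9.2, -2.3, 0], 255],
    [[0, 0, 0], [9.7, -2.4, 0], 255],
    [[0, 0, 0], [9.7, -2.4, 0], 255]
  ]
}}

```text
clock: 7.45
eef_pos: [0.5667, 0.0832, 0.2739]
ee_rot: [0.579, 0.815, -0.001, 0.001]
force: [-1.4, -5.1, 5.1]
width: 0.0154
finger_force: 59.9
```

```bash
python3 -c "
from h import *
rep()"
```

```text
t 7.45 travelled mm 42.98260422834237 lat 0.10377987886411108 F along -3.507706096600719 F lat -3.9637871399552167 Fz 5.138797306435101 yaw 109.17296640612936 [-0.62    0.3425  0.0675]
```

Next come half-millimetre steps, watching the force.

Call:
{"fn": "carry_out", "kwargs": {
  "increments": [
    [[0, 0, 0], [0.5, -0.1, 0], 255],
    [[0, 0, 0], [1, -0.2, 0], 255],
    [[0, 0, 0], [1.5, -0.4, 0], 255],
    [[0, 0, 0], [1.9, -0.5, 0], 255],
    [[0, 0, 0], [1.9, -0.5, 0], 255]
  ]
}}

```text
clock: 7.95
eef_pos: [0.5656, 0.0848, 0.2739]
ee_rot: [0.579, 0.815, -0.001, 0.001]
force: [-2.3, -5.3, 4.9]
width: 0.0152
finger_force: 59.9
```

```bash
python3 -c "
from h import *
rep()"
```

```text
t 7.95 travelled mm 44.94684204422353 lat 0.09678957508162828 F along -3.1873324247288872 F lat -4.760931124964213 Fz 4.896142392622903 yaw 109.17123620036104 [-0.69    0.3351  0.0626]
```

Call:
{"fn": "carry_out", "kwargs": {
  "increments": [
    [[0, 0, 0], [0.4, -0.1, 0], 255],
    [[0, 0, 0], [0.8, -0.2, 0], 255],
    [[0, 0, 0], [1, -0.2, 0], 255],
    [[0, 0, 0], [1, -0.2, 0], 255]
  ]
}}

```text
clock: 8.35
eef_pos: [0.5653, 0.0853, 0.2739]
ee_rot: [0.579, 0.815, -0.001, 0.002]
force: [-1.3, -7.9, 4.1]
width: 0.0154
finger_force: 59.8
```

```bash
python3 -c "
from h import *
rep()"
```

```text
t 8.35 travelled mm 45.45219403643019 lat 0.06296418852931131 F along -5.92925451181298 F lat -5.42848607191697 Fz 4.1096549513056795 yaw 109.18035565883538 [-0.9528  0.166   0.1016]
```

Call:
{"fn": "carry_out", "kwargs": {
  "increments": [
    [[0, 0, 0], [0.3, -0.1, 0], 255],
    [[0, 0, 0], [0.6, -0.1, 0], 255],
    [[0, 0, 0], [0.6, -0.1, 0], 255]
  ]
}}

```text
clock: 8.65
eef_pos: [0.5652, 0.0855, 0.2739]
ee_rot: [0.579, 0.815, -0.001, 0.003]
force: [1.1, -8.9, 3.9]
width: 0.0151
finger_force: 59.7
```

```bash
python3 -c "
from h import *
rep()"
```

```text
t 8.65 travelled mm 45.696075691434466 lat 0.08253252667892616 F along -8.07463854315668 F lat -3.9449346386083297 Fz 3.851187787024737 yaw 109.18965160910568 [-1.1391  0.1     0.0239]
```

Call:
{"fn": "carry_out", "kwargs": {
  "increments": [
    [[0, 0, 0], [0.4, -0.1, 0], 255],
    [[0, 0, 0], [0.8, -0.2, 0], 255],
    [[0, 0, 0], [0.8, -0.2, 0], 255],
    [[0, 0, 0], [0.8, -0.2, 0], 255]
  ]
}}

```text
clock: 9.05
eef_pos: [0.565, 0.0857, 0.2739]
ee_rot: [0.579, 0.815, -0.002, 0.004]
force: [1.4, -11.1, 2.2]
width: 0.015
finger_force: 59.5
```

```bash
python3 - <<'E'
from h import *
rep();cv2.imwrite("pics/w4.png",cv2.resize(capture("wrist")[:260,150:450,::-1],None,fx=2.3,fy=2.3,interpolation=cv2.INTER_CUBIC))
E
```

```text
t 9.05 travelled mm 45.98128273112082 lat 0.019509560629123332 F along -10.126439829733147 F lat -4.867825055734935 Fz 2.2300446182895732 yaw 109.19052160065611 [-1.3871 -0.0194  0.0825]
```

View pics/w4.png

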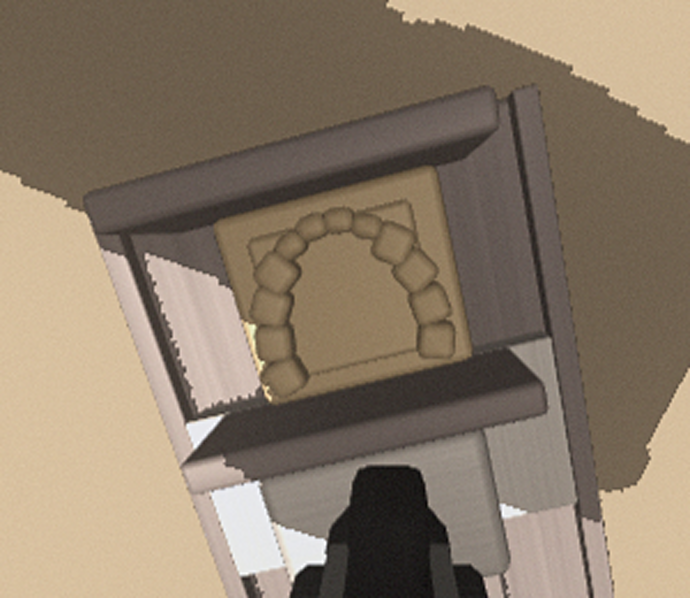

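The cast now lies against both jaws, from edge (218,225)–(435,168) to edge (270,403)–(470,357), and it is parallel to them. Next I'll turn clockwise to lock.

Call:
{"fn": "carry_out", "kwargs": {
  "increments": [
    [[0, 0, 0.12], [0, 0, 0], 255],
    [[0, 0, 0.24], [0, 0, 0], 255],
    [[0, 0, 0.36], [0, 0, 0], 255],
    [[0, 0, 0.48], [0, 0, 0], 255],
    [[0, 0, 0.6], [0, 0, 0], 255],
    [[0, 0, 0.7], [0, 0, 0], 255],
    [[0, 0, 0.8], [0, 0, 0], 255],
    [[0, 0, 0.9], [0, 0, 0], 255],
    [[0, 0, 1.0], [0, 0, 0], 255],
    [[0, 0, 1.1], [0, 0, 0], 255],
    [[0, 0, 1.14], [0, 0, 0], 255],
    [[0, 0, 1.14], [0, 0, 0], 255],
    [[0, 0, 1.14], [0, 0, 0], 255]
  ]
}}

```text
clock: 10.4
eef_pos: [0.5655, 0.0854, 0.2739]
ee_rot: [0.928, 0.373, 0.002, 0.004]
force: [5.0, -12.3, 0.2]
width: 0.0152
finger_force: 59.5
```

```bash
python3 -c "
from h import *
rep()"
```

```text
t 10.4 travelled mm 45.518737911284795 lat 0.3178714365500826 F along -13.043382595104603 F lat -2.5420923693972566 Fz 0.21644165721367614 yaw 43.828450632762404 [-1.4311 -0.2757 -0.0866]
```

Call:
{"fn": "carry_out", "kwargs": {
  "increments": [
    [[0, 0, 0], [0, 0, 0], 150],
    [[0, 0, 0], [0, 0, 0], 60],
    [[0, 0, 0], [0, 0, 0], 0],
    [[0, 0, 0], [0, 0, 0], 0],
    [[0, 0, 0], [0, 0, 0], 0],
    [[0, 0, 0], [0, 0, 0], 0],
    [[0, 0, 0], [0, 0, -15], 0],
    [[0, 0, 0], [0, 0, -40], 0],
    [[0, 0, 0], [0, 0, -80], 0],
    [[0, 0, 0], [0, 0, -110], 0],
    [[0, 0, 0], [0, 0, -110], 0],
    [[0, 0, 0], [0, 0, -110], 0]
  ]
}}

```text
clock: 11.6
eef_pos: [0.5639, 0.0881, 0.3847]
ee_rot: [0.928, 0.373, 0.001, 0.001]
force: [0.6, 0.1, -0.1]
width: 0.0851
finger_force: 0.0
```

```bash
python3 - <<'E'
from h import *
rep();cv2.imwrite("pics/w5.png",cv2.resize(capture("wrist")[30:280,130:450,::-1],None,fx=2.3,fy=2.3,interpolation=cv2.INTER_CUBIC))
E
```

```text
t 11.6 travelled mm 48.57154513192604 lat 0.44745536980714434 F along -0.22143666768529907 F lat 0.5519766255390115 Fz -0.14652904855229026 yaw 43.826144338676905 [-0.0297 -0.0056 -0.0186]
```

View pics/w5.png

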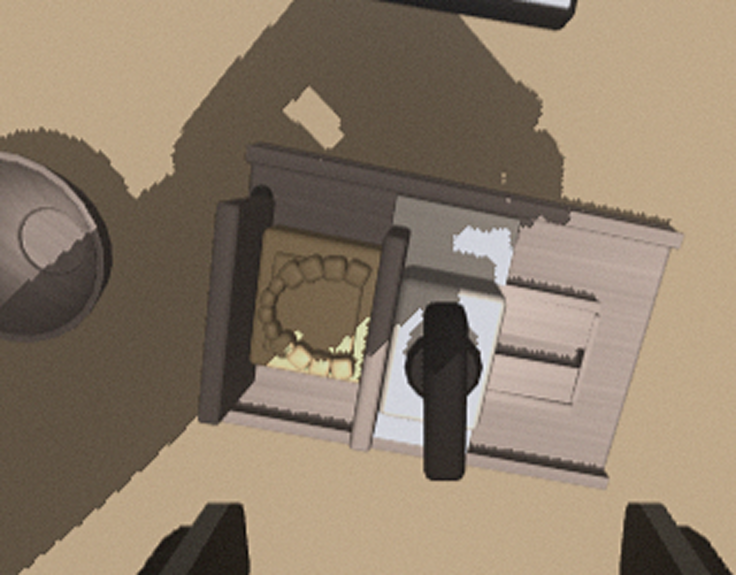

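The bar stands across the slide at about 1.38 rad, with edges at x≈425–465. The cast at (315,305) sits square between the jaws, nothing is touching the gripper, and the bowl and drill kit are in place. I'm handing in.

```bash
python3 -c "
from h import *
print(env.hand_in())"
```

```text
the job is handed in; nothing more can be done
None
```

I handed the job in at about 11.7 s; no verdict came back. By my last picture, the cast sits square and snug between the jaws, the knob is locked at about 1.38 rad and the gripper is clear. The force on the tool peaked at about 13 N.

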